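Lock the wine case with its T-key

ROBOT

A 6-joint arm with a two-finger parallel gripper is mounted at the origin on the work surface. World frame = base frame: x ahead of the robot, y to its left, z up, the work surface at z = 0. Lengths are in m, angles in degrees, forces in N, time in s.
With the tool pointing down it reaches from about 0.3 to 0.75 m from the base axis. Payload 8.5 kg.
Tool frame: the origin (TCP) lies on the centre line of the jaws, within the pads' length; the fingertips stand 11 mm ahead of it and the grasp point (between the pads) lies 8 mm behind it; z points along the fingers, y is the line along which they close (so a half turn about z gives the same grasp; the last joint's range is limited). The gripper opens to 85 mm and grips with 20 to 120 N. Pads are 22 mm wide; open, the fingers measure 114 mm over their backs; the gripper's body (76 mm by 85 mm) begins 54 mm behind the grasp point. The pads swing forward as they close: fully open they stand 13 mm farther back than shut.
Start: joints at [54.643, 21.807, 74.336, -0, 83.858, -12.336], TCP at [0.215, 0.506, 0.242] pointing down, gripper open.
Joint ranges: [-178.18, 178.18], [-50.72, 133.34], [12.68, 142.11], [-81.47, 261.47], [9.98, 163.14], [-165.26, 165.26]. Speed limits (degrees/s): [136.94, 136.94, 180, 180, 180, 180].

INTERFACE

Orientations are given as a 3x3 rotation matrix whose columns are the frame's x, y, z axes.
In Python, from rig import env, camrig, job gives the robot as it stands (env), with the cameras (camrig) and the job (job).
- The arm moves only by the shell command python3 nudge.py 'ROWS' [FORCE]. ROWS is a JSON object whose key "plan" holds a list of rows, 1 to 10 of them, each of 5 numbers: dx, dy, dz in m, then a turn about the tool's z in degrees, then the finger opening in m; each row shifts and turns the commanded pose from where the row before left it, along the tool's axes as they then stand; what a row does not reach is not made up. A row lasts 1/10 s, in which the tool goes at most 0.05 m and 8.59 degrees, less where a joint would pass 70% of its speed; a pose out of reach is approached as far as the arm can. The fingers move at their own pace and stop on an object; FORCE is the grip in N (left out, the last holds). Time passes only in rows, so rows that do not move let the fingers close. It prints the time, the measured TCP pose, the force, the opening and the grip force at its end. Input that does not fit is refused with a message, and nothing moves.
- env.observe(): the state, without advancing time (a new reading comes with each control period).
- camrig.get_image(name): name is "side" or "top"; returns a dict with "pixels" (480x640x3 uint8, red, green, blue), "K" (3x3 intrinsics, pixels), "extrinsics" (4x4, takes a point from world to camera coordinates). Camera axes: x right, y down, z forward; pixel columns grow to the right and rows downward; lengths in m; the calibration is good to about 2 mm. A picture is of the moment at which its call begins. There is no depth.
- job.close_job(): hands the job in; it is judged then, once.
The state is a dict: "time_s": time; "q": joint angles; "qvel": joint speeds; "joint_efforts": joint torques, N m; "position": TCP position; "tool_rot": TCP orientation; "ft_force": force on the tool from outside, world axes, zero at the start; "wrist_torque": the same for the moment, N m; "grip_width": finger opening in m; "gripper_force": force on a finger pad.
Only numpy, scipy, OpenCV 4.12 (cv2) and the standard library are available. Lean on these libraries where they do the work, as an engineer would, in place of code of your own. Each camera call takes 0.05 s, during which the arm holds its last target. There are 200 camera calls.

TASK

Lock the wooden wine case with the blue-handled T-key: lift the key off its stand, press it into the brass lock and work it round until its blade drops fully into the slot, then turn it clockwise (seen from above) as far as it goes, so that the red tongue lies under the steel keeper. Draw the key out, hang it back on its stand with its bar in both notches, and let go of it. Leave the bottle, the cup and the tin alone.

Things in the scene. Friction and masses are not known exactly. Their poses are not given: they have to be found in the camera images.
- case: Closed pale wooden wine case, fixed, 200 (x) x 330 (y) x 105 mm high; 4 mm battens on the lid at y = +-125 mm. Origin: centre of its underside, z up; -x is its front. There a steel keeper, 60 mm wide in y, roofs the lid's front edge (x -106 to -78 mm, top 126 mm above the bench). The lock's axis is at x = -30, y = 0 mm on the lid.
- lock (a joint): Angle of the brass lock on the lid, rad. At 0 the red tongue points to the case's -y side (unlocked). Grows clockwise seen from above to a hard stop at 1.571: tongue pointing to the case's front (-x), under the keeper (locked). Vertical axis, dry friction about 0.3 N m, stays where left; starts between 0.15 and 0.6.
- lock_slot (a point): Centre of the slot's bottom, on the lock's axis, 111 mm above the bench; turns with the lock: x along slot and red tongue, z up. The lock is an upright brass cup 68 mm across, rim 30 mm above this point; bore 50 mm wide, 10 mm deep; across the bore's floor runs a slot 15 mm wide, 20 mm deep. The blade fits either way round. The tongue is 22 mm wide, reaches 66 mm from the axis.
- key: T-key, about 220 g, loose, hanging upright on the stand. Origin: centre of the blade's lower end, z up the shank. Steel blade 44 (x) x 12 (y) mm, 36 high; round shank 18 mm thick; blue square bar along x, 130 mm long, 16 wide, 16 high, its centre 105 mm above the origin. Bar parallel to blade; same after a half turn about z.
- stand: Dark wooden key stand, fixed. Origin: centre of the underside of its base, 140 (x) x 100 (y) x 10 mm. Uprights at x = +-48 mm (16 mm thick, 56 wide in y, 80 clear between) carry the key's bar, along x, in open notches: floor 115 mm above the bench, 28 mm wide, cheeks up to 124 mm. With the key hung, its origin is 18 mm above the stand's.
- bottle: Green glass wine bottle standing on the bench, 74 mm thick, 290 mm high; origin at the centre of its foot. Bystander.
- cup: White cup, 72 mm wide, 70 mm high; origin at the centre of its foot. Bystander.
- tin: Green tin, 90 mm wide, 100 mm high; origin at the centre of its foot. Bystander.

How it is judged:
By the outcome, as a careful person would: the job done as asked, in the order asked, and still so for the second after the job is handed in, with the robot touching nothing.
It also fails if it takes over 61 s, if anything falls off the work surface, if the arm or the gripper's body presses on something with over 40 N, if the wrist force passes 120 N, or if a joint passes its speed limit or range.

## Working session

There is one attempt and no reset: what is moved stays moved. The work goes in short steps, Python scripts to look and compute and a shell command to move; the robot and the scene stay as the last step left them, time stands still between calls to the robot, and variables do not carry over. Pictures are saved under pics/ and viewed, at most 10 in all, crops included, and the job is handed in when it is done.

```bash
ls; mkdir -p pics
python3 - <<'E'
from rig import env, camrig, job
import cv2
s=env.observe();print(s['time_s'],s['position'],s['tool_rot'],s['grip_width'])
for n in('side','top'):
    im=camrig.get_image(n);cv2.imwrite(f'pics/{n}0.png',im['pixels'][:,:,::-1]);print(im['K'],im['extrinsics'])
E
```

```text
nudge.py
pics
rig.py
0.0 [0.2149345  0.5059672  0.24171587] [[-9.20369637e-01  3.91048644e-01 -8.29966510e-04]
 [ 3.91049411e-01  9.20368912e-01 -1.19348560e-03]
 [ 2.97164448e-04 -1.42300582e-03 -9.99998943e-01]] 0.08530062601891411
[[461.18178263   0.         318.05105423]
 [  0.         461.18178263 243.17095222]
 [  0.           0.           1.        ]] [[-0.89397116 -0.44793895  0.01289409  0.56167616]
 [-0.24145695  0.45724769 -0.85593405  0.25058941]
 [ 0.37751041 -0.76829372 -0.51692422  0.6057952 ]
 [ 0.          0.          0.          1.        ]]
[[570.58383361   0.         315.25393581]
 [  0.         570.58383361 235.73457222]
 [  0.           0.           1.        ]] [[-0.00885549 -0.99981641 -0.01699217  0.01057117]
 [-0.98047999  0.01201957 -0.19625115  0.61272   ]
 [ 0.19641935  0.01492258 -0.98040642  1.07685082]
 [ 0.          0.          0.          1.        ]]
```

View pics/top0.png

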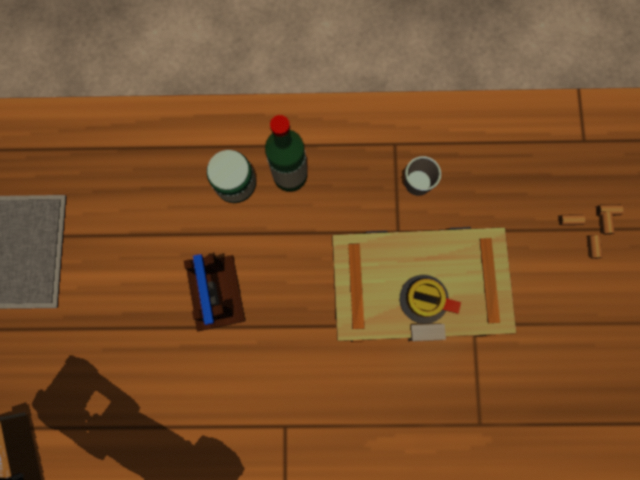

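View pics/side0.png

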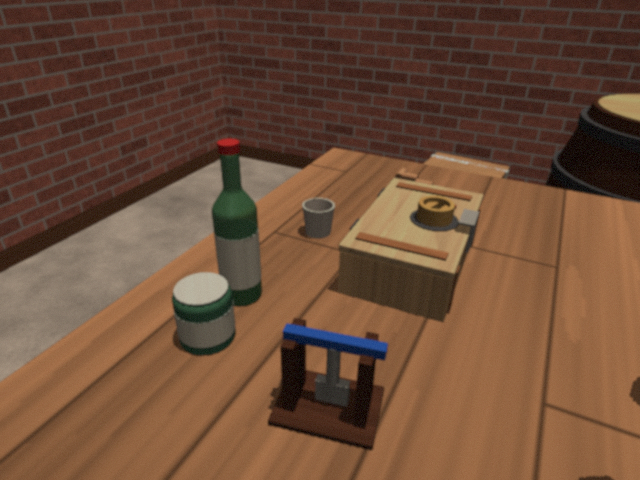

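```bash
cat > h.py <<'E'
import numpy as np,cv2
from rig import env, camrig, job
def grab(n):
    d=camrig.get_image(n);return d['pixels'],d['K'],d['extrinsics']
def ray(px,K,E,z):
    R,t=E[:3,:3],E[:3,3];c=-R.T@t
    d=R.T@np.linalg.inv(K)@np.array([px[0],px[1],1.]);return c+d*(z-c[2])/d[2]
def proj(p,K,E):
    q=K@(E[:3,:3]@p+E[:3,3]);return q[:2]/q[2]
def blob(im,f,roi=None):
    r,g,b=[im[:,:,i].astype(int) for i in range(3)];m=f(r,g,b).astype(np.uint8)
    if roi:
        k=np.zeros_like(m);k[roi[1]:roi[3],roi[0]:roi[2]]=1;m*=k
    cs,_=cv2.findContours(m,cv2.RETR_EXTERNAL,cv2.CHAIN_APPROX_NONE)
    return max(cs,key=cv2.contourArea),m
blue=lambda r,g,b:(b>90)&(b>2*r)&(b>1.4*g)
red=lambda r,g,b:(r>110)&(g<50)&(b<50)
brass=lambda r,g,b:(r>100)&(g>0.6*r)&(b<0.35*r)
yaw=lambda d:np.degrees(np.arctan2(d[1],d[0]))
def top_of(im,K,E,f,z,roi=None):
    c,_=blob(im,f,roi);re=cv2.minAreaRect(c);bx=cv2.boxPoints(re)
    P=np.array([ray(p,K,E,z) for p in bx]);e=[P[1]-P[0],P[2]-P[1]];l=max(e,key=np.linalg.norm)
    return P.mean(0),yaw(l),[np.linalg.norm(v) for v in e],cv2.contourArea(c)
E
python3 - <<'E'
from h import *
im,K,E=grab('top');si,Ks,Es=grab('side')
print('bar',top_of(im,K,E,blue,.131))
print('tongue',top_of(im,K,E,red,.118,(400,260,500,340)))
c,m=blob(im,brass,(395,260,460,335));(x,y),r=cv2.minEnclosingCircle(c);print('brass',x,y,r,ray((x,y),K,E,.141),r*2/570.6*(E[:3,:3]@ray((x,y),K,E,.141)+E[:3,3])[2])
dark=lambda r,g,b:(r+g+b<110)
P=top_of(im,K,E,dark,.131,(411,284,446,312));print('slot',P)
c,m=blob(si,blue);re=cv2.minAreaRect(c);print('bar side',re, proj(top_of(im,K,E,blue,.131)[0]-[0,0,.008],Ks,Es))
# keeper / case direction via battens
bat=lambda r,g,b:(r>150)&(g>70)&(g<130)&(b<60)
for n,roi in(('top',None),):
  v=cv2.hconcat([cv2.resize(im[240:350,380:480],(400,440),interpolation=cv2.INTER_CUBIC),cv2.resize(im[240:350,160:260],(400,440),interpolation=cv2.INTER_CUBIC)])
  cv2.imwrite('pics/c1.png',v[:,:,::-1])
print('batten px', im[290,357],im[280,489],im[307,453],im[297,415],im[332,428])
E
```

```text
bar (array([0.50192072, 0.21148734, 0.131     ]), np.float64(-168.5579482788794), [np.float64(0.015820966065625584), np.float64(0.12822003229804274)], 508.0)
tongue (array([ 0.46771876, -0.2460238 ,  0.118     ]), np.float64(-104.79909945215425), [np.float64(0.019778512102829722), np.float64(0.02465751220090025)], 115.0)
brass 427.1226501464844 297.1226501464844 19.03708839416504 [ 0.48122592 -0.19809966  0.141     ] 0.06874033298020678
slot (array([ 0.48104527, -0.19905218,  0.131     ]), np.float64(-105.70556662218107), [np.float64(0.010662577789089026), np.float64(0.04585131663589207)], 116.5)
bar side ((335.19232177734375, 337.0384521484375), (103.15708923339844, 9.41357421875), 11.309932708740234) [334.11442794 341.06057493]
batten px [133  68  23] [129  73  29] [140  38  19] [32 26 17] [134 121 100]
```

View pics/c1.png

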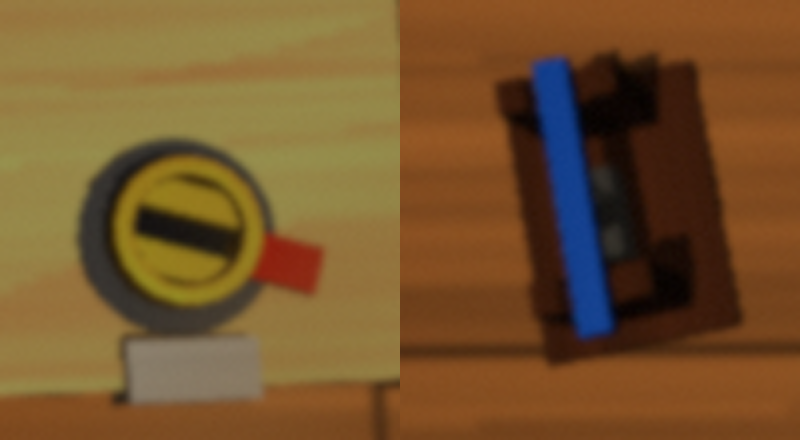

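```bash
cat > go.py <<'E'
import sys
from h import *
# print shift (tool axes) and turn needed: x y z yaw
t=[float(a) for a in sys.argv[1:]];s=env.observe();R=s['tool_rot'];R=np.array(R)
d=R.T@(np.array(t[:3])-s['position']);y=yaw(R[:,0])
print('need',d.round(4),'turn',round((y-t[3]+180)%360-180,2),'yaw',round(y,2),'q6',np.round(s['q'][5],1),'F',np.round(s['ft_force'],1),'g',round(s['grip_width'],4),s['time_s'])
E
python3 nudge.py '{"plan": [[-0.0421,-0.0177,0,0,0.04],[-0.0421,-0.0177,0,0,0.04],[-0.0421,-0.0177,0,0,0.04],[-0.0421,-0.0177,0,0,0.04],[-0.0421,-0.0177,0,0,0.04],[-0.0421,-0.0177,0,0,0.04],[-0.0421,-0.0177,0,0,0.04],[-0.0421,-0.0177,0,0,0.04],[-0.0421,-0.0177,0,0,0.04]]}' 100
python3 nudge.py '{"plan": [[0,0,0,-7,0.04],[0,0,0,-7,0.04],[0,0,0,-7,0.04],[0,0,0,-7,0.04],[0,0,0,-6.4,0.04],[0,0,0,0,0.04]]}'
python3 go.py 0.502 0.2115 0.126 191.4
```

```text
time_s: 1.1
position: [0.5025, 0.2098, 0.2423]
tool_rot: [[-0.92, 0.391, -0.0], [0.391, 0.92, 0.0], [0.0, -0.0, -1.0]]
ft_force: [1.1, 1.3, -0.0]
grip_width: 0.0401
gripper_force: 0.0
time_s: 1.7
position: [0.5014, 0.2114, 0.2422]
tool_rot: [[-0.98, -0.198, -0.0], [-0.198, 0.98, -0.0], [0.0, 0.0, -1.0]]
ft_force: [0.1, -0.1, -0.4]
grip_width: 0.0397
gripper_force: 0.0
need [-0.0006  0.      0.1162] turn 0.03 yaw -168.57 q6 -91.0 F [ 0.1 -0.1 -0.4] g 0.0397 1.7
```

```bash
python3 nudge.py '{"plan": [[0,0,0.03,0,0.04],[0,0,0.03,0,0.04],[0,0,0.03,0,0.04],[0,0,0.02,0,0.04],[0,0,0.006,0,0.04],[0,0,0,0,0.04]]}'
python3 - <<'E'
from h import *
print(env.observe()['q'])
im,K,E=grab('top');si,Ks,Es=grab('side')
a=cv2.resize(im[230:350,150:270],(480,480));b=cv2.resize(si[290:410,270:390][:, :],(480,480))
cv2.imwrite('pics/c2.png',cv2.resize(cv2.hconcat([a,b]),(800,400))[:,:,::-1])
E
python3 go.py 0.502 0.2115 0.126 191.4
```

```text
time_s: 2.3
position: [0.5014, 0.2114, 0.126]
tool_rot: [[-0.981, -0.196, -0.001], [-0.196, 0.981, -0.0], [0.001, 0.0, -1.0]]
ft_force: [0.3, -0.5, 0.8]
grip_width: 0.0402
gripper_force: 0.0
[ 1.03878256e+01  2.77220302e+01  8.55061118e+01  2.24050492e-04
  6.68339684e+01 -9.08934234e+01]
need [0.0001 0.     0.0014] turn -0.08 yaw -168.68 q6 -90.9 F [-0.9  0.3  0.6] g 0.0399 2.4
```

View pics/c2.png

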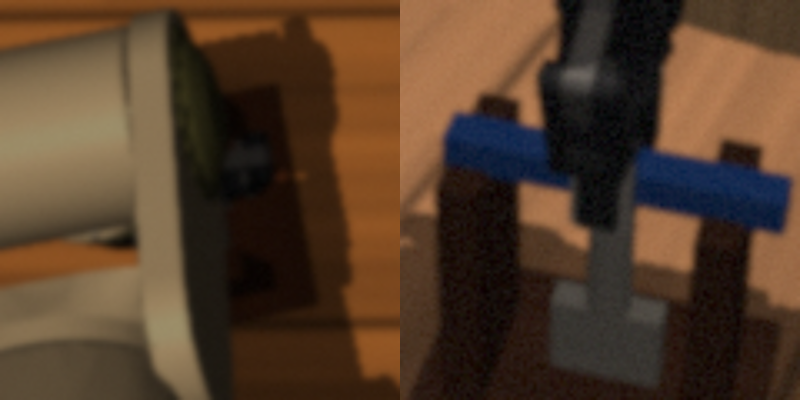

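```bash
python3 nudge.py '{"plan": [[0,0,0,0,0],[0,0,0,0,0],[0,0,0,0,0],[0,0,0,0,0],[0,0,0,0,0]]}' 110
python3 nudge.py '{"plan": [[0,0,-0.01,0,0],[0,0,-0.02,0,0],[0,0,-0.03,0,0],[0,0,-0.04,0,0],[0,0,-0.04,0,0],[0,0,0,0,0],[0,0,0,0,0]]}'
python3 go.py 0.4811 -0.1985 0.266 254.3
python3 - <<'E'
from h import *
si,Ks,Es=grab('side');c,m=blob(si,blue);print(cv2.boundingRect(c))
cv2.imwrite('pics/c3.png',cv2.resize(si[180:420,220:460],(480,480))[:,:,::-1])
E
```

```text
time_s: 2.9
position: [0.5019, 0.2116, 0.1277]
tool_rot: [[-0.98, -0.197, 0.002], [-0.197, 0.98, 0.001], [-0.002, 0.0, -1.0]]
ft_force: [-1.9, 0.2, 5.8]
grip_width: 0.0131
gripper_force: 125.1
time_s: 3.6
position: [0.5013, 0.2114, 0.267]
tool_rot: [[-0.98, -0.197, 0.001], [-0.197, 0.98, 0.0], [-0.001, -0.0, -1.0]]
ft_force: [-0.0, -0.4, -2.7]
grip_width: 0.0132
gripper_force: 125.1
need [ 0.1007 -0.3978  0.0009] turn -62.92 yaw -168.62 q6 -91.0 F [-0.  -0.4 -2.7] g 0.0132 3.6
(350, 239, 24, 10)
```

View pics/c3.png

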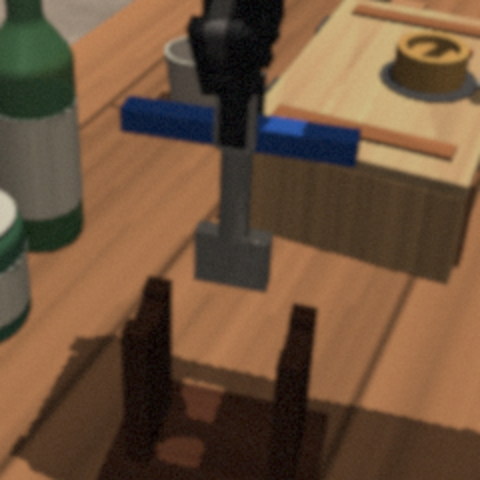

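```bash
python3 nudge.py '{"plan": [[0.0101,-0.0398,0,0,0],[0.0101,-0.0398,0,0,0],[0.0101,-0.0398,0,0,0],[0.0101,-0.0398,0,0,0],[0.0101,-0.0398,0,0,0],[0.0101,-0.0398,0,0,0],[0.0101,-0.0398,0,0,0],[0.0101,-0.0398,0,0,0],[0.0101,-0.0398,0,0,0],[0.0101,-0.0398,0,0,0]]}'
python3 nudge.py '{"plan": [[0,0,0,8.4,0],[0,0,0,8.4,0],[0,0,0,8.4,0],[0,0,0,8.4,0],[0,0,0,8.4,0],[0,0,0,8.4,0],[0,0,0,8.4,0]]}'
python3 nudge.py '{"plan": [[0,0,0,8.4,0],[0,0,0,8.4,0],[0,0,0,8.4,0],[0,0,0,8.4,0],[0,0,0,8.4,0],[0,0,0,8.4,0],[0,0,0,8,0],[0,0,0,0,0],[0,0,0,0,0]]}'
python3 go.py 0.4811 -0.1985 0.236 74.3
python3 - <<'E'
from h import *
si,Ks,Es=grab('side');im,K,E=grab('top')
b=cv2.resize(si[130:270,360:500],(400,400));a=cv2.resize(im[220:360,350:490],(400,400))
cv2.imwrite('pics/c4.png',cv2.hconcat([a,b])[:,:,::-1])
s=env.observe();p=s['position']
for z in(-.0047,-.0737,-.1097):print(proj(p+[0,0,z],Ks,Es))
print(proj(np.array([.4811,-.1985,.141]),Ks,Es))
E
```

```text
time_s: 4.65
position: [0.4801, -0.2001, 0.2648]
tool_rot: [[-0.98, -0.197, -0.003], [-0.197, 0.98, 0.002], [0.002, 0.002, -1.0]]
ft_force: [0.8, 0.3, -1.8]
grip_width: 0.0129
gripper_force: 120.8
time_s: 5.35
position: [0.4805, -0.1984, 0.2647]
tool_rot: [[-0.672, 0.741, -0.003], [0.741, 0.672, 0.002], [0.004, -0.001, -1.0]]
ft_force: [0.3, -0.2, -3.5]
grip_width: 0.0129
gripper_force: 121.0
time_s: 6.25
position: [0.4807, -0.1986, 0.2654]
tool_rot: [[0.269, 0.963, -0.002], [0.963, -0.269, 0.001], [0.001, -0.002, -1.0]]
ft_force: [-0.6, 0.1, -3.6]
grip_width: 0.0131
gripper_force: 121.0
need [0.0001 0.0004 0.0294] turn 0.09 yaw 74.39 q6 -19.9 F [-0.6  0.1 -3.6] g 0.0131 6.25
[446.45955746 140.14722159]
[440.52309302 176.91947806]
[437.62145936 194.89307458]
[436.30481805 202.20037916]
```

View pics/c4.png

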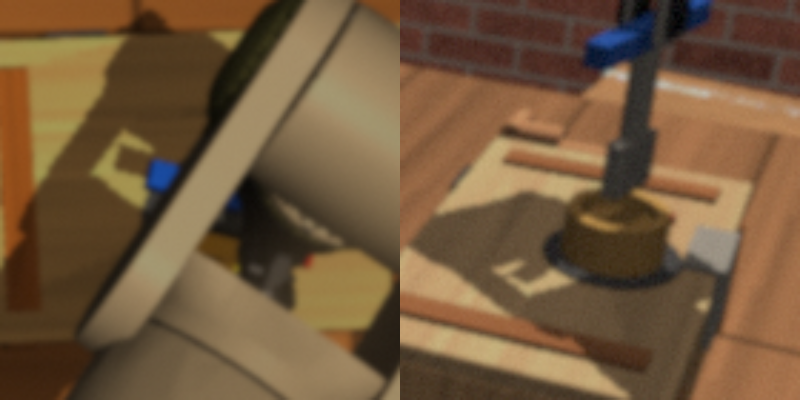

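```bash
python3 nudge.py '{"plan": [[0,0,0.008,0,0],[0,0,0.008,0,0],[0,0,0.006,0,0],[0,0,0,0,0]]}' 120
python3 nudge.py '{"plan": [[0,0,0.003,0,0],[0,0,0.003,0,0],[0,0,0.002,0,0],[0,0,0,0,0]]}'
python3 go.py 0.4811 -0.1985 0.2207 74.3
```

```text
time_s: 6.75
position: [0.4806, -0.1985, 0.2431]
tool_rot: [[0.272, 0.962, -0.002], [0.962, -0.272, 0.001], [0.001, -0.002, -1.0]]
ft_force: [0.5, 0.5, -2.6]
grip_width: 0.0128
gripper_force: 138.4
time_s: 7.15
position: [0.4809, -0.1987, 0.2361]
tool_rot: [[0.273, 0.962, -0.0], [0.962, -0.273, 0.0], [0.0, -0.0, -1.0]]
ft_force: [0.5, 0.4, -2.8]
grip_width: 0.0126
gripper_force: 139.9
need [0.0002 0.0001 0.0154] turn -0.12 yaw 74.18 q6 -19.7 F [ 0.5  0.4 -2.8] g 0.0126 7.15
```

```bash
python3 nudge.py '{"plan": [[0,0,0.004,0,0],[0,0,0.004,0,0],[0,0,0.004,0,0],[0,0,0.002,0,0],[0,0,0,0,0]]}'
python3 go.py 0.4811 -0.1985 0.2207 74.3
```

```text
time_s: 7.65
position: [0.4809, -0.1987, 0.222]
tool_rot: [[0.273, 0.962, -0.001], [0.962, -0.273, 0.0], [0.0, -0.001, -1.0]]
ft_force: [-0.5, -0.6, -1.7]
grip_width: 0.0127
gripper_force: 140.1
need [0.0002 0.0001 0.0013] turn -0.13 yaw 74.17 q6 -19.7 F [-0.5 -0.6 -1.7] g 0.0127 7.65
```

Nearly down; press lightly to the bottom.

```bash
python3 nudge.py '{"plan": [[0,0,0.001,0,0],[0,0,0.001,0,0],[0,0,0.001,0,0],[0,0,0,0,0]]}'
python3 go.py 0.4811 -0.1985 0.2207 74.3
```

```text
time_s: 8.05
position: [0.4817, -0.1991, 0.2207]
tool_rot: [[0.273, 0.962, 0.003], [0.962, -0.273, -0.002], [-0.001, 0.004, -1.0]]
ft_force: [0.2, 0.2, 5.9]
grip_width: 0.0124
gripper_force: 141.8
need [ 0.0004 -0.0007  0.    ] turn -0.12 yaw 74.18 q6 -19.7 F [0.2 0.2 5.9] g 0.0124 8.05
```

```bash
python3 nudge.py '{"plan": [[0,0,0,4,0],[0,0,0,6,0],[0,0,0,6,0],[0,0,0,6,0],[0,0,0,6,0],[0,0,0,6,0],[0,0,0,6,0],[0,0,0,6,0],[0,0,0,6,0],[0,0,0,6,0]]}'
python3 go.py 0.4811 -0.1985 0.2207 2.3; python3 -c "
from rig import env, camrig, job;print(env.observe()['wrist_torque'])"
python3 nudge.py '{"plan": [[0,0,0,4,0],[0,0,0,3,0],[0,0,0,2,0],[0,0,0,0,0]]}'
python3 go.py 0.4811 -0.1985 0.2207 2.3; python3 -c "
from rig import env, camrig, job;print(env.observe()['wrist_torque'])"
```

```text
time_s: 9.05
position: [0.4809, -0.1986, 0.2207]
tool_rot: [[0.961, 0.275, 0.001], [0.275, -0.961, -0.001], [0.001, 0.001, -1.0]]
ft_force: [-4.4, 2.3, 9.4]
grip_width: 0.013
gripper_force: 138.4
need [ 0.0002 -0.      0.    ] turn 13.67 yaw 15.97 q6 38.5 F [-4.4  2.3  9.4] g 0.013 9.05
[0.60315425 0.82500721 0.20165305]
time_s: 9.45
position: [0.4813, -0.1984, 0.2207]
tool_rot: [[0.992, 0.125, 0.002], [0.125, -0.992, -0.0], [0.002, 0.001, -1.0]]
ft_force: [-1.1, 3.0, 8.1]
grip_width: 0.0125
gripper_force: 141.2
need [-0.0002  0.0001  0.    ] turn 4.86 yaw 7.16 q6 47.4 F [-1.1  3.   8.1] g 0.0125 9.45
[0.7643482  0.10157096 0.46679773]
```

```bash
python3 nudge.py '{"plan": [[0,0,0,2,0],[0,0,0,2,0],[0,0,0,0,0]]}'
python3 -c "
from rig import env, camrig, job;print(env.observe()['wrist_torque'])"
python3 nudge.py '{"plan": [[0,0,0,2,0],[0,0,0,2,0],[0,0,0,0,0]]}'
python3 go.py 0.4811 -0.1985 0.2207 2.3; python3 -c "
from rig import env, camrig, job;print(env.observe()['wrist_torque'])"
```

```text
time_s: 9.75
position: [0.4817, -0.1984, 0.2207]
tool_rot: [[0.998, 0.055, 0.003], [0.055, -0.998, -0.0], [0.003, 0.001, -1.0]]
ft_force: [0.4, 4.0, 7.2]
grip_width: 0.0129
gripper_force: 142.1
[ 0.7581545  -0.05744834  0.70774119]
time_s: 10.05
position: [0.4817, -0.1984, 0.2208]
tool_rot: [[1.0, -0.015, 0.003], [-0.015, -1.0, -0.001], [0.003, 0.001, -1.0]]
ft_force: [1.2, 4.2, 6.7]
grip_width: 0.0128
gripper_force: 141.9
need [-0.0006  0.0001  0.0001] turn -3.14 yaw -0.84 q6 55.4 F [1.2 4.2 6.7] g 0.0128 10.05
[ 0.72341139 -0.14311628  0.89519741]
```

Run:
```python
from h import *
si,Ks,Es=grab('side');im,K,E=grab('top')
b=cv2.resize(si[130:270,360:500],(400,400));a=cv2.resize(im[220:360,350:490],(400,400))
cv2.imwrite('pics/c5.png',cv2.hconcat([a,b])[:,:,::-1])
```

```text
(no output)
```

View pics/c5.png

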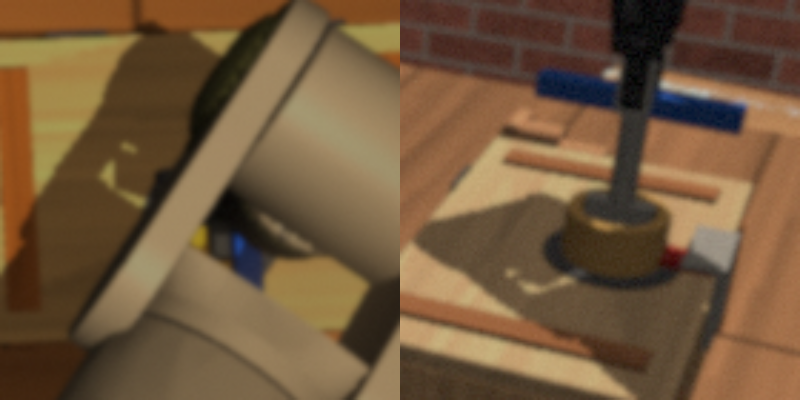

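Run:
```python
from h import *
im,K,E=grab('top');si,Ks,Es=grab('side')
t0=cv2.imread('pics/top0.png')[:,:,::-1]
bat=lambda r,g,b:(r>1.55*g)&(r>100)&(b<60)
for roi in((344,240,370,332),(476,235,502,328)):
    P=top_of(t0,K,E,bat,.109,roi);print('batten',P)
c,m=blob(si,blue);ys,xs=np.nonzero(m)
# bar mid line: outer columns only, top/bottom rows average
cols=np.unique(xs);mid=[(x,ys[xs==x].min()) for x in cols]
z=.2207-.0047+.008
A=[ray(p,Ks,Es,z) for p in mid if 3<=p[0]-cols[0] and cols[-1]-p[0]>=3]
A=np.array(A)[:,:2];d=np.linalg.svd(A-A.mean(0))[2][0];print('bar top edge yaw',yaw(d)%180,A[0],A[-1])
```

```text
batten (array([ 0.50736026, -0.07143678,  0.109     ]), np.float64(-178.48874081543858), [np.float64(0.021739951641713485), np.float64(0.1585052456193483)], 829.5)
batten (array([ 0.51497007, -0.32114021,  0.109     ]), np.float64(-178.19288533651968), [np.float64(0.021988181009276832), np.float64(0.15754138483941907)], 844.0)
bar top edge yaw 156.9676686428999 [ 0.4608115  -0.19468223] [ 0.45350519 -0.1932273 ]
```

```bash
cat > bar.py <<'E'
from h import *
si,Ks,Es=grab('side')
f=lambda r,g,b:(b>40)&(b>2*r)&(b>1.3*g)
_,m=blob(si,f,(390,140,500,190));ys,xs=np.nonzero(m);cols=np.unique(xs)
p=env.observe()['position']
for nm,g,z in(('top',np.min,.008),('bot',np.max,-.008)):
    q=[(x,g(ys[xs==x])) for x in cols if x>cols[0]+4 and x<cols[-1]-4 and not 425<x<455]
    A=np.array([ray(a,Ks,Es,p[2]-.0047+z)[:2] for a in q]);d=np.linalg.svd(A-A.mean(0))[2][0];print(nm,(yaw(d)+90)%180-90,len(q))
s=env.observe();print('tool yaw',yaw(np.array(s['tool_rot'])[:,0]),'Tz',s['wrist_torque'],s['ft_force'],s['position'])
E
python3 bar.py
python3 nudge.py '{"plan": [[0,0,0,1,0],[0,0,0,1,0],[0,0,0,0,0]]}' >/dev/null; python3 bar.py
python3 nudge.py '{"plan": [[0,0,0,1,0],[0,0,0,1,0],[0,0,0,0,0]]}' >/dev/null; python3 bar.py
```

```text
top -2.926487382869368 32
bot -0.897169727314747 32
tool yaw -0.7957231300697909 Tz [ 0.6555937  -0.09825455  0.7911637 ] [1.39000363 4.13925511 7.62543887] [ 0.48174834 -0.19857766  0.22075586]
top -5.189297254844973 32
bot -2.9411159631481496 32
tool yaw -2.7904464811721166 Tz [ 0.83829468 -0.03981919  0.18298293] [1.15566984 2.36726876 7.7341207 ] [ 0.48170053 -0.19839312  0.22070249]
top -6.009352331263187 32
bot -4.014201709681572 32
tool yaw -4.687500556297427 Tz [0.76713722 0.03452575 1.03225   ] [0.89841813 2.64193576 6.67252642] [ 0.48171701 -0.19832663  0.22073515]
```

```bash
python3 nudge.py '{"plan": [[0,0,0,1,0],[0,0,0,1,0],[0,0,0,0,0]]}' >/dev/null; python3 bar.py
python3 nudge.py '{"plan": [[0,0,0,1,0],[0,0,0,1,0],[0,0,0,0,0],[0,0,0,0,0]]}' >/dev/null; python3 bar.py
```

```text
top -6.369975681578467 31
bot -4.032134060033798 31
tool yaw -6.58194130222476 Tz [ 0.68544397 -0.03569422  1.96945048] [0.49887394 3.25039898 6.56948606] [ 0.48174193 -0.19831506  0.2207437 ]
top -6.369975681578467 31
bot -4.655047451984842 31
tool yaw -8.495397093696859 Tz [0.59728612 0.02729029 2.71406948] [0.26636005 2.5074055  7.64212811] [ 0.48177783 -0.19829721  0.22077098]
```

```bash
python3 nudge.py '{"plan": [[0,0,0,-2,0],[0,0,0,-2,0],[0,0,0,-2,0],[0,0,0,0,0]]}'; python3 bar.py
python3 nudge.py '{"plan": [[0,0,-0.004,0,0],[0,0,-0.005,0,0],[0,0,-0.006,0,0],[0,0,-0.01,0,0],[0,0,-0.01,0,0],[0,0,-0.01,0,0],[0,0,0,0,0]]}'
python3 go.py 0.502 0.2115 0.268 11.4
```

```text
time_s: 12.2
position: [0.4817, -0.1984, 0.2207]
tool_rot: [[0.999, -0.048, 0.003], [-0.048, -0.999, -0.0], [0.003, 0.0, -1.0]]
ft_force: [1.0, 3.1, 7.2]
grip_width: 0.0124
gripper_force: 138.1
top -5.287444973587185 32
bot -3.2813492834882254 32
tool yaw -2.7681138545226784 Tz [ 0.82978824 -0.01494561  0.22578857] [0.64020803 3.64794507 7.25578311] [ 0.48169707 -0.19837466  0.22075089]
time_s: 12.95
position: [0.4815, -0.1992, 0.2663]
tool_rot: [[0.999, -0.049, 0.003], [-0.049, -0.999, -0.002], [0.003, 0.002, -1.0]]
ft_force: [-0.5, 0.2, -3.4]
grip_width: 0.0129
gripper_force: 133.9
need [ 2.000e-04 -4.112e-01 -2.600e-03] turn -14.23 yaw -2.83 q6 57.3 F [-0.5  0.2 -3.4] g 0.0129 12.95
```

```bash
python3 nudge.py '{"plan": [[0,-0.0411,0,0,0],[0,-0.0411,0,0,0],[0,-0.0411,0,0,0],[0,-0.0411,0,0,0],[0,-0.0411,0,0,0],[0,-0.0411,0,0,0],[0,-0.0411,0,0,0],[0,-0.0411,0,0,0],[0,-0.0411,0,0,0],[0,-0.0411,0,0,0]]}' >/dev/null
python3 nudge.py '{"plan": [[0,0,0,-7,0],[0,0,0,-7,0],[0,0,0,0,0],[0,0,0,0,0]]}' >/dev/null
python3 go.py 0.502 0.2115 0.128 11.4
python3 - <<'E'
from h import *
si,Ks,Es=grab('side');im,K,E=grab('top')
b=cv2.resize(si[180:420,220:460],(400,400));a=cv2.resize(im[210:350,350:490],(400,400))
cv2.imwrite('pics/c6.png',cv2.hconcat([a,b])[:,:,::-1])
E
```

```text
need [0.0007 0.0003 0.1363] turn -0.42 yaw 10.98 q6 89.4 F [ 1.3  0.4 -3.4] g 0.0127 14.35
```

View pics/c6.png

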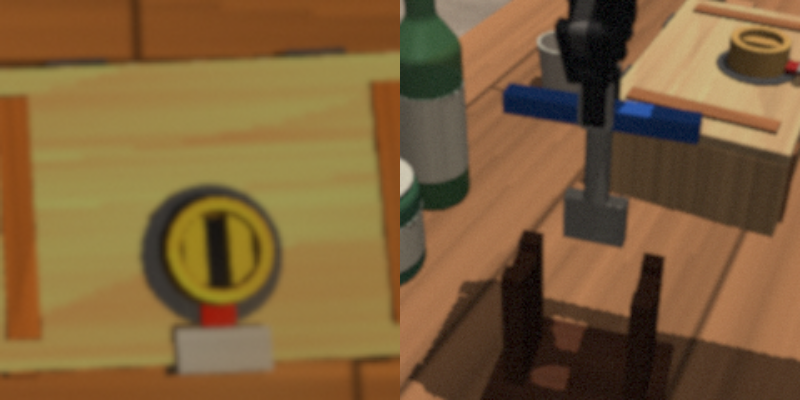

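```bash
python3 nudge.py '{"plan": [[0.0007,0.0003,0.02,-0.4,0],[0,0,0.03,0,0],[0,0,0.03,0,0],[0,0,0.03,0,0],[0,0,0.01,0,0],[0,0,0.005,0,0],[0,0,0,0,0]]}'
python3 nudge.py '{"plan": [[0,0,0.004,0,0],[0,0,0.003,0,0],[0,0,0.003,0,0],[0,0,0,0,0]]}'
python3 go.py 0.502 0.2115 0.1277 11.4; python3 -c "
from rig import env, camrig, job;print(env.observe()['wrist_torque'])"
```

```text
time_s: 15.15
position: [0.5024, 0.2116, 0.1399]
tool_rot: [[0.98, 0.2, 0.001], [0.2, -0.98, 0.0], [0.001, 0.0, -1.0]]
ft_force: [0.2, 1.0, -1.9]
grip_width: 0.0128
gripper_force: 133.8
time_s: 15.55
position: [0.5019, 0.2116, 0.1292]
tool_rot: [[0.98, 0.201, -0.0], [0.201, -0.98, -0.0], [-0.0, -0.0, -1.0]]
ft_force: [0.1, 0.3, -2.1]
grip_width: 0.0126
gripper_force: 133.8
need [0.0001 0.0001 0.0015] turn 0.17 yaw 11.57 q6 88.8 F [ 0.1  0.3 -2.1] g 0.0126 15.55
[0.00939786 0.00496147 0.03103065]
```

```bash
python3 nudge.py '{"plan": [[0,0,0.001,0,0],[0,0,0.001,0,0],[0,0,0,0,0]]}'
python3 nudge.py '{"plan": [[0,0,0,0,0.018],[0,0,0,0,0.022],[0,0,0,0,0.03],[0,0,0,0,0.04],[0,0,0,0,0.04]]}'
python3 nudge.py '{"plan": [[0,0,-0.005,0,0.04],[0,0,-0.01,0,0.04],[0,0,-0.02,0,0.04],[0,0,-0.03,0,0.04],[0,0,-0.04,0,0.04],[0,0,-0.04,0,0.04],[0,0,0,0,0.04]]}'
python3 nudge.py '{"plan": [[-0.04,0,0,0,0.04],[-0.04,0,0,0,0.04],[-0.04,0,0,0,0.04],[-0.04,0,0,0,0.04],[-0.04,0,0,0,0.04],[0,0,0,0,0.04],[0,0,0,0,0.04]]}'
python3 - <<'E'
from h import *
si,Ks,Es=grab('side');im,K,E=grab('top')
print(top_of(im,K,E,blue,.131))
b=cv2.resize(si[140:460,180:500],(400,400));a=cv2.resize(im[130:370,160:520],(400,267));a=cv2.copyMakeBorder(a,0,133,0,0,0)
cv2.imwrite('pics/c7.png',cv2.hconcat([a,b])[:,:,::-1])
E
```

```text
time_s: 15.85
position: [0.5021, 0.2117, 0.1278]
tool_rot: [[0.98, 0.201, 0.001], [0.201, -0.98, 0.0], [0.001, 0.0, -1.0]]
ft_force: [-0.8, 0.4, 2.4]
grip_width: 0.0126
gripper_force: 134.6
time_s: 16.35
position: [0.502, 0.2116, 0.1273]
tool_rot: [[0.98, 0.201, 0.0], [0.201, -0.98, 0.0], [0.0, -0.0, -1.0]]
ft_force: [0.9, -0.2, -0.4]
grip_width: 0.04
gripper_force: 0.0
time_s: 17.05
position: [0.5034, 0.212, 0.2787]
tool_rot: [[0.98, 0.201, 0.011], [0.201, -0.98, 0.002], [0.011, 0.0, -1.0]]
ft_force: [0.1, 0.4, 0.8]
grip_width: 0.0402
gripper_force: 0.0
time_s: 17.75
position: [0.3058, 0.1715, 0.2729]
tool_rot: [[0.98, 0.201, 0.002], [0.201, -0.98, 0.0], [0.002, 0.0, -1.0]]
ft_force: [1.0, 0.4, 0.7]
grip_width: 0.0403
gripper_force: 0.0
(array([0.50062653, 0.21106991, 0.131     ]), np.float64(-168.30486819865837), [np.float64(0.01597975695698412), np.float64(0.12785308187386518)], 514.0)
```

View pics/c7.png

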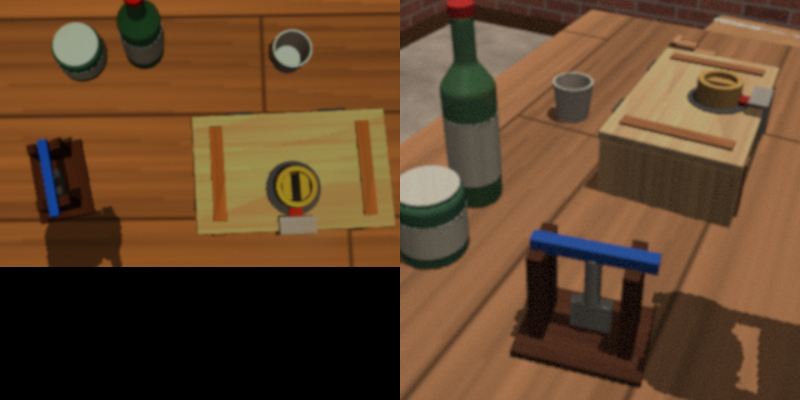

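The key hangs in both notches as before, the tongue lies under the keeper, and the bystanders haven't moved.

```bash
python3 -c "
from rig import env, camrig, job;print(job.close_job())"
```

```text
the job is handed in; nothing more can be done
None
```

The case is locked: the key was turned to the hard stop with the red tongue under the keeper, then hung back in both notches and released, with the bystanders untouched; I handed the job in at about 18 s.

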